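# Lower the ratchet-arm bench magnifier at the ringing station

## Task

Bring the bench magnifier down over its tray: with the fingertips press the tab of the ratchet pawl right down so that the pawl comes free of the teeth and stays free, then push the arm down by the black paddle at its end until it rests on its stop. Only press and push: do not force the arm against the pawl, keep off the glass of the lens, leave the pawl free, and leave the other things on the bench where they are.

Things in the scene. Friction and masses are not known exactly. Their poses are not given: they have to be found in the camera images.
- stand: fixed magnifier stand: a grey base plate 330 x 130 x 12 mm carrying two dark steel cheeks and a white tray 100 x 100 x 16 mm. Origin on the table below the arm's pivot. Its +x axis points along the arm, from the pivot to the lens; its y axis is the direction of both pivot axes; z up. The stand lies across the robot's view: pawl tab to the robot's right, lens and paddle to its left, give or take 25 degrees
- boom_hinge (a point): pivot axis of the magnifier arm (the axis runs along the stand's y), 150 mm above the table, above the stand's origin. Round it turns a steel quadrant 120 mm across over its teeth, 10 mm thick
- boom_paddle (a point): centre of the upper face of the black thumb paddle at the end of the magnifier arm: 40 mm along the arm, 56 mm wide, 8 mm thick, 227 mm from the pivot. It travels on a circle round the pivot, from up to 287 mm above the table down to 87 mm. The paddle slopes up towards its end by up to 26 degrees when the arm is up, and down by 27 degrees when the arm is down. The lens rim (12 mm thick, 100 mm across) begins 12 mm inward of the paddle's edge
- boom (a joint): angle of the magnifier arm, rad: 0 = raised as far as it goes (36 degrees above level), growing as the arm goes down, 0.93 = resting on its stop (17 degrees below level). With the pawl engaged it is blocked at about 0.12. The pivot is stiff: once the pawl is free, some 1 to 5 N downward on the paddle moves it, and the arm stays where it is left
- lens: the magnifier's glass, a disc 80 mm across and 4 mm thick in a grey rim, on the arm 145 mm from the pivot; origin at its centre, z square to the glass. Not to be touched
- pawl_hinge (a point): pivot axis of the pawl (along the stand's y), 75 mm behind the arm's pivot (stand's -x) and 195 mm above the table
- pawl_tab (a point): centre of the upper face of the pawl's press tab, a dark steel plate 32 mm (along the stand's x) x 36 mm x 6 mm, 60 mm behind the pawl's pivot (stand's -x), about 207 mm above the table before it is pressed. It sinks 22 mm on a circle round the pawl's pivot; nothing stands beneath it within reach
- pawl (a joint): angle of the pawl, rad: 0 = its hooked nose sits between the teeth; it grows as the tab is pressed down; nose clear of the teeth from about 0.15; 0.36 = its end stop, tab fully down. Takes about 4 N on the tab; stiff pivot without a spring: it stays where it is left
- leg_band: the loose aluminium ring, 20 mm across and 10 mm high, lying in the white tray; origin under its centre; stays put
- weigh_tube: grey upright tube, 38 mm across at the foot, 75 mm high, beside the stand; origin under its centre; stays put
- band_jar: clear screw jar, 54 mm across, 65 mm high, beside the stand; origin under its centre; stays put
- pliers: pliers with black grips lying flat by the stand on the robot's side, about 140 mm long, 13 mm high; origin at their rivet; stays put
- mouse: black computer mouse, 100 x 60 x 24 mm, lying to the right; origin under its centre; stays put
- mug: white mug, 80 mm across, 92 mm high, far left; origin under its centre; stays put
- tape_roll: ring-shaped roll, 90 mm across, 22 mm high, lying to the left; origin under its centre; stays put

How it is judged:
By the outcome, as a careful person would: the job done as asked, in the order asked, and still so for the second after the job is handed in, with the robot touching nothing.
It also fails if it takes over 56 s, if anything falls off the work surface, if the arm or the gripper's body presses on something with over 40 N, if the wrist force passes 120 N, or if a joint passes its speed limit or range.

## Robot

A 6-joint arm with a two-finger parallel gripper is mounted at the origin on the work surface. World frame = base frame: x ahead of the robot, y to its left, z up, the work surface at z = 0. Lengths are in mm, angles in degrees, forces in N, time in s.
With the tool pointing down it reaches from about 375 to 900 mm from the base axis. Payload 3.1 kg.
Tool frame: the origin (TCP) lies between the finger pads; the fingertips stand 17 mm ahead of it and the grasp point (between the pads) lies 2 mm behind it (robot.nose_length is the distance from the TCP to the fingertips, in mm); x points along the fingers, y is the direction in which the jaws open and shut, and the axes are right-handed (so a half turn about x gives the same grasp; the last joint's range is limited). The gripper opens to 85 mm and grips with 20 to 120 N. Pads are 22 mm wide; open, the fingers measure 114 mm over their backs; the gripper's body (76 mm by 85 mm) begins 54 mm behind the grasp point. The pads swing forward as they close: fully open they stand 13 mm farther back than shut.
Start: joints at [-77.894, 30.224, 82.088, -0, 67.689, -10.227], TCP at [237.522, -578.083, 248.31] pointing down, gripper open.
Joint ranges: [-176.69, 176.69], [-43.24, 126.21], [12.49, 139.97], [-82, 262], [0, 151.66], [-163.58, 163.58]. Speed limits (degrees/s): [159.86, 159.86, 180, 180, 180, 180].

## Interface

Orientations are given as [roll, pitch, yaw] about the fixed x, y, z axes, in that order (R = Rz(yaw) Ry(pitch) Rx(roll)).
In Python, from plant import robot gives the robot as it stands. The module is installed in compiled form; this text tells all that it offers.
- The arm moves only by the tool drive_tool, never from a script. Its argument "increments" is a list of rows, each a list of 5 numbers: the closure, from -1 (fully open) to 1 (shut), then the shift along the tool's x, y, z normalised to -1 to 1, where 1 is 20 cm, then the turn about the tool's x normalised to -1 to 1, where 1 is 0.5 rad. In form: [[jaw, dx, dy, dz, yaw], ...]. A call has 1 to 8 rows; each row is the pose to reach, as a shift and turn from the pose commanded when the call began, along the tool's axes at that moment; what a row does not reach only later rows make up. A row lasts 1/10 s, in which the tool goes at most 50 mm and 8.59 degrees, less where a joint would pass 70% of its speed; a pose out of reach is approached as far as the arm can. A call with a number of a shift or a turn outside -1 to 1 is refused whole. A call with a gripper value outside its range is refused whole. The fingers move at their own pace and stop on an object; "newtons" is the grip in N (left out, the last holds). Time passes only in rows, so rows that repeat a pose let the fingers close. It gives the time, the measured TCP pose, the force and the opening at its end, in the units of the state.
- robot.sense(): the state, without advancing time (a new reading comes with each control period).
- robot.get_image(name): name is "scene" or "top" or "wrist"; returns the picture (384x512x3 uint8, red, green, blue); there is no depth.
- robot.calibration(name): a dict with "intrinsics" (3x3 intrinsics, pixels), "distortion" ([k1, k2, p1, p2, k3] as OpenCV has them; the pictures are not rectified), "world_to_cam" (4x4, takes a point from world to camera coordinates). Camera axes: x right, y up, looking along -z (the intrinsics and any distortion apply to the point x, -y, -z); pixel columns grow to the right and rows downward; lengths in mm; the calibration is good to about 2 mm. A picture is of the moment at which its call begins: read the wrist's pose just before it. calibration takes no time and is no camera call; for the wrist camera it gives the pose at the moment of the call.
- robot.sign_off(): hands the job in, once; it reports no verdict.
Trained networks look in the newest picture that a camera, given by its name, has taken for a name from the list of things; names that differ only in an ending like _2 or _b are one class to them, and where a whole thing is asked for, a point or a joint stands for the part that bears it (a point fixed in the world has none). Each returns a list of dicts, best first, with "p" (0 to 1); they miss things now and then, are a little off and sometimes report something else, mostly with a low value. They report only what shows in the picture. A call takes as long as a camera call.
- robot.spot_in(camera, name): "pixel" ([column, row] in pixels, amid what is visible of it).
- robot.mark_of(camera, name): "pixel" ([column, row] in pixels: a listed point, or the origin of a listed thing).
The state is a dict: "clock": time; "joints": joint angles; "qvel": joint speeds; "joint_efforts": joint torques, N m; "ee_pos": TCP position; "tcp_rot": TCP orientation; "ft_force": force on the tool from outside, world axes, zero at the start; "torque": the same for the moment, N m; "finger_gap": finger opening in mm.
Only numpy, scipy, OpenCV 4.12 (cv2) and the standard library are available. Lean on these libraries where they do the work, as an engineer would, in place of code of your own. Each camera call takes 0.05 s, during which the arm holds its last target.

## Working session

There is one attempt and no reset: what is moved stays moved. The work goes in short steps, Python scripts to look and compute and a tool call to move; the robot and the scene stay as the last step left them, time stands still between calls to the robot, and variables do not carry over. Pictures are saved under pics/ and viewed, and the job is handed in when it is done.

Besides the shell and the picture viewer there is one more tool, called after "Emit:" as name([rows], argument=value, ...), one row to a line, values as JSON. drive_tool: Moves the arm, as the interface text tells. Its arguments: {"type":"object","properties":{"increments":{"type":"array"},"newtons":{"type":"number"}},"required":["increments"]}

```bash
mkdir -p pics; cat > h.py <<'E'
from plant import robot
import numpy as np, cv2
def snap(n,f):
    im=robot.get_image(n); cv2.imwrite('pics/'+f,im[:,:,::-1]); return im
E
python3 - <<'E'
from h import *
print(robot.sense())
for n in ['scene','top']:
    snap(n,n+'0.png')
    c=robot.calibration(n); print(n,{k:np.round(v,3).tolist() for k,v in c.items()})
    for t in ['boom_hinge','boom_paddle','pawl_hinge','pawl_tab','stand','lens']:
        print(t,[(np.round(d['pixel']).tolist(),round(d['p'],2)) for d in robot.mark_of(n,t)])
E
```

```text
{'clock': 0.0, 'joints': array([-7.78938848e+01,  3.02799129e+01,  8.21570198e+01,  2.66391177e-04,
        6.76904298e+01, -1.02280495e+01]), 'qvel': array([ 0.02377983, -0.11100872,  0.06287041,  0.0528386 ,  0.03770598,
       -0.0241876 ]), 'joint_efforts': array([ 9.69145549e-04, -4.42347300e+01, -1.78023881e+01, -5.02295711e-05,
        8.34821753e-03, -2.20552792e-06]), 'ee_pos': array([ 237.3785856 , -577.42037014,  247.31992261]), 'tcp_rot': array([-100.33881729,   89.87263722,  101.99524598]), 'ft_force': array([-0.52324135,  0.380186  , -0.14498422]), 'torque': array([0.0006875 , 0.01801095, 0.02427959]), 'finger_gap': 85.28748657657269}
scene {'intrinsics': [[351.89, 0.0, 252.336], [0.0, 351.89, 190.615], [0.0, 0.0, 1.0]], 'distortion': [-0.036, 0.0, 0.0, 0.0, 0.0], 'world_to_cam': [[0.747, 0.665, -0.003, -410.024], [-0.428, 0.484, 0.763, 104.653], [0.508, -0.569, 0.647, -1348.133], [0.0, 0.0, 0.0, 1.0]]}
boom_hinge [([250.0, 202.0], 0.95)]
boom_paddle [([303.0, 141.0], 0.89)]
pawl_hinge [([223.0, 207.0], 0.66), ([281.0, 219.0], 0.35)]
pawl_tab [([204.0, 211.0], 0.82)]
stand [([252.0, 242.0], 0.75)]
lens [([283.0, 162.0], 0.79)]
top {'intrinsics': [[480.651, 0.0, 249.028], [0.0, 480.651, 189.992], [0.0, 0.0, 1.0]], 'distortion': [-0.14, 0.0, 0.0, 0.0, 0.0], 'world_to_cam': [[0.004, -1.0, 0.005, -30.653], [0.987, 0.005, 0.163, -581.865], [-0.163, 0.004, 0.987, -1358.379], [0.0, 0.0, 0.0, 1.0]]}
boom_hinge [([247.0, 191.0], 0.92)]
boom_paddle [([176.0, 167.0], 0.83)]
pawl_hinge [([275.0, 188.0], 0.56)]
pawl_tab [([300.0, 194.0], 0.61)]
stand [([250.0, 194.0], 0.92), ([222.0, 156.0], 0.43)]
lens [([203.0, 177.0], 0.83)]
```

View pics/scene0.png

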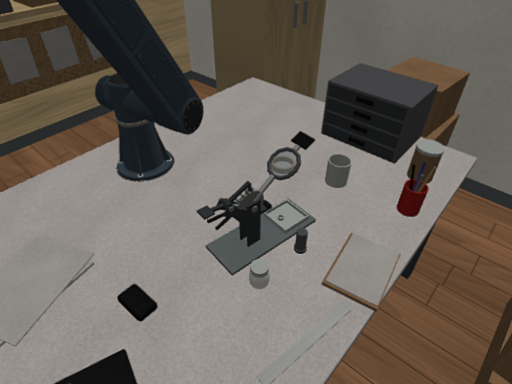

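View pics/top0.png

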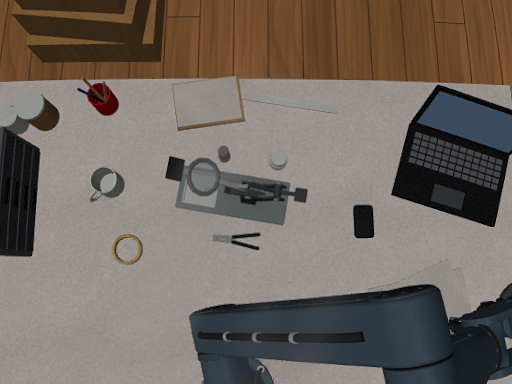

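```bash
cat >> h.py <<'E'
from scipy.optimize import least_squares
def proj(n,P,c=None):
    c=c or robot.calibration(n); P=np.atleast_2d(P).astype(float)
    W=np.array(c['world_to_cam']); q=P@W[:3,:3].T+W[:3,3]
    q=q*[1,-1,-1]
    return cv2.projectPoints(q,np.zeros(3),np.zeros(3),np.array(c['intrinsics']),np.array(c['distortion']))[0][:,0]
def tri(uv,x0=(550,0,150)):
    cs={n:robot.calibration(n) for n in uv}
    r=least_squares(lambda p:np.concatenate([proj(n,p,cs[n])[0]-uv[n] for n in uv]),x0)
    return r.x,np.abs(r.fun).max()
E
python3 - <<'E'
from h import *
o={'boom_hinge':((250,202),(247,191)),'boom_paddle':((303,141),(176,167)),'pawl_hinge':((223,207),(275,188)),'pawl_tab':((204,211),(300,194)),'stand':((252,242),(250,194)),'lens':((283,162),(203,177))}
for k,(a,b) in o.items(): print(k,tri({'scene':a,'top':b}))
cs={n:robot.calibration(n) for n in('scene','top')}
def pts(p):
    x,y,t,b=p; d=np.array([np.cos(t),np.sin(t),0]);O=np.array([x,y,0]);z=np.array([0,0,1])
    a=np.radians(36)-b
    tilt=a
    L=O+150*z+145*(np.cos(a)*d+np.sin(a)*z)
    return {'boom_hinge':O+150*z,'pawl_hinge':O-75*d+195*z,'pawl_tab':O-135*d+207*z,'stand':O,'lens':L}
def f(p):
    q=pts(p);return np.concatenate([proj(n,q[k],cs[n])[0]-o[k][i] for k in q for i,n in enumerate(('scene','top'))])
r=least_squares(f,[550,0,1.6,0.06],loss='soft_l1'); print(r.x,np.degrees(r.x[2]),np.round(f(r.x),1)); print(pts(r.x))
E
```

```text
boom_hinge (array([561.58319314, -22.35718543, 152.03861491]), np.float64(0.21055942634816915))
boom_paddle (array([599.36315339, 152.60237874, 278.64368327]), np.float64(0.537241471730681))
pawl_hinge (array([ 557.00291628, -104.0765367 ,  189.545166  ]), np.float64(4.00640470862723))
pawl_tab (array([ 543.28452507, -162.53796638,  207.34512121]), np.float64(1.4425083770872789))
stand (array([576.02126518, -31.32483263,   8.48074604]), np.float64(0.1506493561234663))
lens (array([582.98267577,  89.34114098, 235.08938971]), np.float64(0.5155277987431646))
[ 5.65980293e+02 -2.69300914e+01  1.42118361e+00  7.31920395e-04] 81.4278227852968 [ 0.3  2.1  1.9 -1.3  4.1 -3.2  2.3  3.2  2.8 -0.   0.4 -0.  -1.4 -0.7
 -1.4  3.8  0.6 -0.   0.4  0.2]
{'boom_hinge': array([565.98029278, -26.93009144, 150.        ]), 'pawl_hinge': array([ 554.8011538 , -101.09225734,  195.        ]), 'pawl_tab': array([ 545.8578426 , -160.42199006,  207.        ]), 'stand': array([565.98029278, -26.93009144,   0.        ]), 'lens': array([583.47487223,  89.12856964, 235.14297904])}
```

```bash
python3 - <<'E'
from h import *
a=cv2.imread('pics/scene0.png')[120:270,180:340]; b=cv2.imread('pics/top0.png')[140:230,155:335]
a=cv2.resize(a,None,fx=4,fy=4,interpolation=3); b=cv2.resize(b,None,fx=4,fy=4,interpolation=3)
cv2.imwrite('pics/s1.png',a[:600]); cv2.imwrite('pics/t1.png',b)
E
```

```text
(no output)
```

View pics/s1.png

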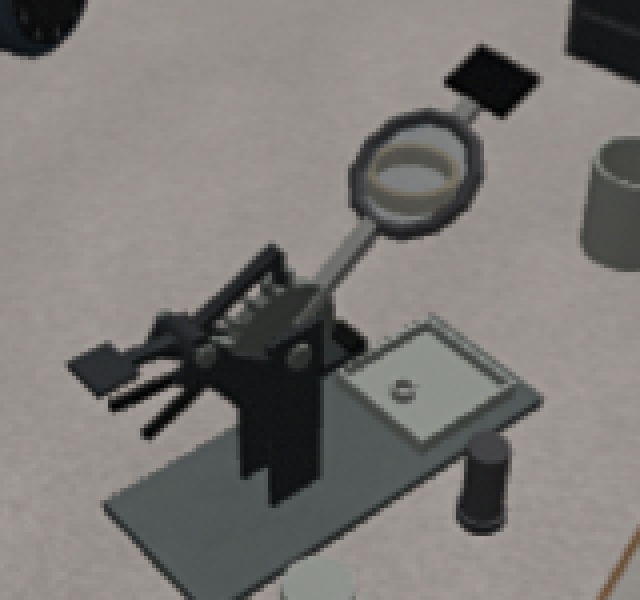

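View pics/t1.png

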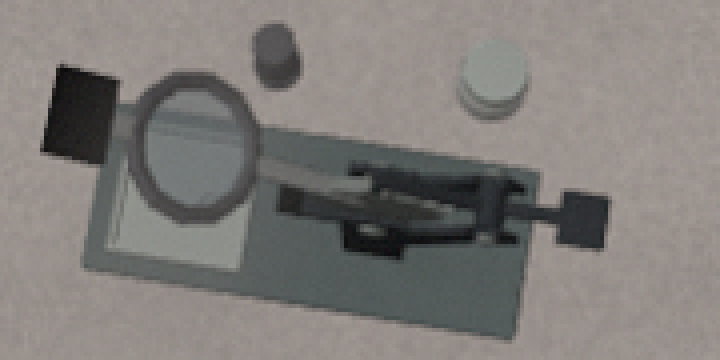

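```bash
cat > fit.py <<'E'
from h import *
cs={n:robot.calibration(n) for n in('scene','top')}
o={'boom_hinge':((250,202),(247,191)),'boom_paddle':((303.2,140.2),(175.5,168.5)),'pawl_tab':((205,212.3),(300.6,195.)),'lens':((283.5,163),(203.5,176.5)),
# tray ring etc skipped
}
def pts(p):
    x,y,t,b=p; d=np.array([np.cos(t),np.sin(t),0]);O=np.array([x,y,0]);z=np.array([0,0,1])
    a=np.radians(36)-b; e=a+np.radians(1.1)
    return {'boom_hinge':O+150*z,'boom_paddle':O+150*z+227*(np.cos(e)*d+np.sin(e)*z),'pawl_tab':O-135*d+207*z,'lens':O+150*z+145*(np.cos(a)*d+np.sin(a)*z)}
def f(p):
    q=pts(p);return np.concatenate([proj(n,q[k],cs[n])[0]-o[k][i] for k in q for i,n in enumerate(('scene','top'))])
r=least_squares(f,[550,0,1.6,0.06],loss='soft_l1'); print(r.x,np.degrees(r.x[2]),np.round(f(r.x),1)); print(pts(r.x))
for k in o: print(k,tri(dict(zip(('scene','top'),o[k]))))
E
python3 fit.py
```

```text
[ 5.64781504e+02 -2.82080239e+01  1.40200148e+00  3.26078042e-02] 80.32876754741922 [-0.4  2.1  2.3 -0.9 -0.2 -0.8 -0.2  0.1  0.5 -1.9  0.2  0.4  0.7  0.2
 -0.3  0.4]
{'boom_hinge': array([564.78150353, -28.20802394, 150.        ]), 'boom_paddle': array([595.93094073, 154.57622836, 280.9527765 ]), 'pawl_tab': array([ 542.10225304, -161.28939603,  207.        ]), 'lens': array([584.94482524,  90.10993025, 231.35909399])}
boom_hinge (array([561.58319314, -22.35718543, 152.03861491]), np.float64(0.21055942634816915))
boom_paddle (array([596.630378  , 154.62984861, 278.71276686]), np.float64(0.053439294799659365))
pawl_tab (array([ 543.00190945, -162.57900822,  202.48131672]), np.float64(0.5301571089257777))
lens (array([584.94752138,  88.53207705, 233.05152566]), np.float64(0.3666601198775652))
```

```bash
cat >> h.py <<'E'
from scipy.spatial.transform import Rotation as Ro
def Rt(s): return Ro.from_euler('xyz',s['tcp_rot'],degrees=True).as_matrix()
def to(target,yawdir=None):
    s=robot.sense();R=Rt(s); print('t',round(s['clock'],2),'pos',s['ee_pos'].round(1),'F',s['ft_force'].round(1),'gap',round(s['finger_gap'],1))
    d=R.T@(np.array(target)-s['ee_pos'])/200
    print('norm shift',d.round(3)); print('R',R.round(3).tolist())
    if yawdir is not None:
        v=R.T@np.array(yawdir,float); a=np.degrees(np.arctan2(v[2],v[1])); a=(a+90)%180-90; print('yaw deg',a,'norm',np.radians(a)/.5)
E
python3 -c "
from h import *
print(robot.nose_length)
to([542,-163,260],[-.986,.168,0])"
```

```text
17.0
t 0.7 pos [ 237.5 -578.1  248.4] F [ 0.1  0.6 -1. ] gap 85.8
norm shift [-0.058 -1.341 -2.197]
R [[0.0, 0.38, -0.925], [-0.0, -0.925, -0.38], [-1.0, 0.0, 0.0]]
yaw deg -57.99691647984628 norm -2.024474297154954
```

Emit:
drive_tool([
  [1,-0.1,-0.6,-1,-0.8],
  [1,-0.1,-0.6,-1,-0.8],
  [1,-0.1,-0.6,-1,-0.8],
  [1,-0.1,-0.6,-1,-0.8],
  [1,-0.1,-0.6,-1,-0.8],
  [1,-0.1,-0.6,-1,-0.8],
  [1,-0.1,-0.6,-1,-0.8],
], newtons=60)

```text
clock: 1.4
ee_pos: [377.4, -390.7, 268.7]
tcp_rot: [50.5, 89.9, -84.1]
ft_force: [-0.1, -0.8, 0.5]
finger_gap: 0.1
```

```bash
python3 -c "
from h import *
to([542,-163,268],[-.986,.168,0])"
```

```text
t 1.4 pos [ 377.4 -390.7  268.7] F [-0.1 -0.8  0.5] gap 0.1
norm shift [ 0.002 -0.214 -1.389]
R [[0.0, 0.712, -0.702], [-0.001, -0.702, -0.712], [-1.0, 0.001, 0.001]]
yaw deg -34.954209298151255 norm -1.2201320793679113
```

Emit:
drive_tool([
  [1,0,-0.15,-1,-0.9],
  [1,0,-0.15,-1,-0.9],
  [1,0,-0.15,-1,-0.9],
  [1,0,-0.15,-1,-0.9],
  [1,0,-0.15,-1,-0.9],
  [1,0,-0.15,-1,-0.9],
])

```text
clock: 2.0
ee_pos: [496.7, -228.3, 268.1]
tcp_rot: [-1.2, 90.0, -110.1]
ft_force: [-0.8, 0.2, 0.2]
finger_gap: -0.0
```

```bash
python3 -c "
from h import *
to([542,-163,250],[-.986,.168,0])"
```

```text
t 2.0 pos [ 496.7 -228.3  268.1] F [-0.8  0.2  0.2] gap -0.0
norm shift [ 0.09   0.108 -0.382]
R [[-0.0, 0.946, -0.324], [-0.001, -0.324, -0.946], [-1.0, -0.0, 0.001]]
yaw deg -9.218248951303167 norm -0.3217775909375094
```

Emit:
drive_tool([
  [1,0.09,0.1,-0.38,-0.32],
  [1,0.09,0.108,-0.382,-0.32],
  [1,0.09,0.108,-0.382,-0.32],
  [1,0.09,0.108,-0.382,-0.32],
])

```text
clock: 2.4
ee_pos: [541.1, -164.6, 250.0]
tcp_rot: [-44.2, 89.9, -144.1]
ft_force: [0.0, -0.8, -0.2]
finger_gap: 0.0
```

```bash
python3 - <<'E'
from h import *
to([542,-163,229],[-.986,.168,0])
a=snap('scene','s2.png');b=snap('top','t2.png');w=snap('wrist','w2.png')
a=a[130:280,130:310]; b=b[130:250,170:350]
cv2.imwrite('pics/c2.png',np.vstack([cv2.resize(i,None,fx=2.2,fy=2.2,interpolation=3) for i in(a,b)])[:,:,::-1])
p=robot.sense()['ee_pos']-[0,0,17]
for n in('scene','top'):
    print(n,proj(n,p), [(d['pixel'],d['p']) for d in robot.mark_of(n,'pawl_tab')])
print([(d['pixel'],d['p']) for d in robot.mark_of('wrist','pawl_tab')],proj('wrist',[[542,-162,207],p]))
E
```

```text
t 2.4 pos [ 541.1 -164.6  250. ] F [ 0.  -0.8 -0.2] gap 0.0
norm shift [ 0.105  0.003 -0.009]
R [[-0.001, 0.985, -0.172], [-0.001, -0.172, -0.985], [-1.0, -0.001, 0.001]]
yaw deg -0.22039211441290263 norm -0.007693136083874401
scene [[203.09903767 202.79817481]] [([204.6, 211.9], 0.58), ([334.2, 179.8], 0.34)]
top [[303.30119394 194.25898215]] [([301.1, 195.0], 0.73)]
[([261.1, 230.0], 0.97)] [[256.56246003 230.88569313]
 [255.81705682 257.31176782]]
```

View pics/c2.png

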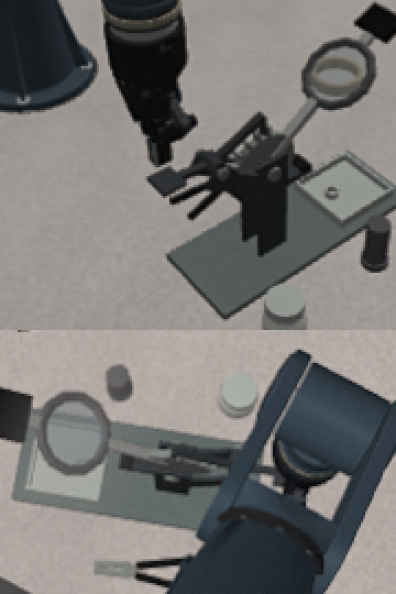

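View pics/w2.png

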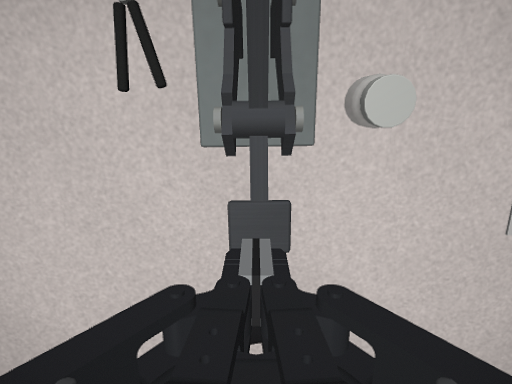

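Emit:
drive_tool([
  [1,0.06,0.015,-0.009,0],
  [1,0.12,0.015,-0.009,0],
  [1,0.12,0.015,-0.009,0],
])

```text
clock: 3.0
ee_pos: [544.0, -161.0, 224.1]
tcp_rot: [-107.0, 89.8, 153.2]
ft_force: [-0.3, -0.1, -0.4]
finger_gap: -0.1
```

Emit:
drive_tool([
  [1,0.01,0,0,0],
  [1,0.02,0,0,0],
  [1,0.03,0,0,0],
  [1,0.04,0,0,0],
  [1,0.04,0,0,0],
])

```text
clock: 3.5
ee_pos: [544.7, -161.9, 218.4]
tcp_rot: [-7.4, 89.9, -107.1]
ft_force: [-1.8, -2.1, 3.0]
finger_gap: 0.2
```

Emit:
drive_tool([
  [1,0.015,0,0,0],
  [1,0.03,0,0,0],
  [1,0.045,0,0,0],
  [1,0.05,0,0,0],
  [1,0.05,0,0,0],
])

```text
clock: 4.0
ee_pos: [545.0, -161.8, 208.0]
tcp_rot: [34.8, 90.0, -65.0]
ft_force: [-1.9, -3.0, 2.8]
finger_gap: 0.0
```

Emit:
drive_tool([
  [1,0.01,0,0,0],
  [1,0.02,0,0,0],
  [1,0.02,0,0,0],
])

```text
clock: 4.3
ee_pos: [545.2, -161.5, 205.0]
tcp_rot: [74.4, 90.0, -25.4]
ft_force: [-3.8, -3.3, 8.1]
finger_gap: 0.1
```

Emit:
drive_tool([
  [1,0.01,0,0,0],
  [1,0.02,0,0,0],
  [1,0.02,0,0,0],
])

```text
clock: 4.6
ee_pos: [545.4, -161.5, 204.3]
tcp_rot: [69.6, 89.9, -30.2]
ft_force: [-8.4, -0.2, 25.0]
finger_gap: 0.1
```

```bash
python3 - <<'E'
from h import *
to([542,-163,229],[-.986,.168,0])
w=snap('wrist','w3.png');a=snap('scene','s3.png')[130:280,130:330]
cv2.imwrite('pics/c3.png',cv2.resize(a,None,fx=3.5,fy=3.5,interpolation=3)[:,:,::-1])
E
```

```text
t 4.6 pos [ 545.4 -161.5  204.3] F [-8.4 -0.2 25. ] gap 0.1
norm shift [-0.124 -0.015  0.01 ]
R [[0.002, 0.985, -0.17], [-0.001, -0.17, -0.985], [-1.0, 0.002, 0.001]]
yaw deg -0.10030995659997188 norm -0.0035014780304042517
```

View pics/c3.png

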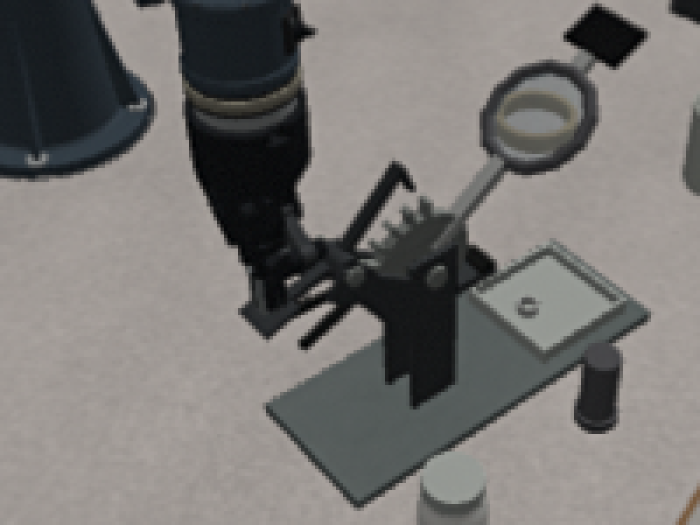

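View pics/w3.png

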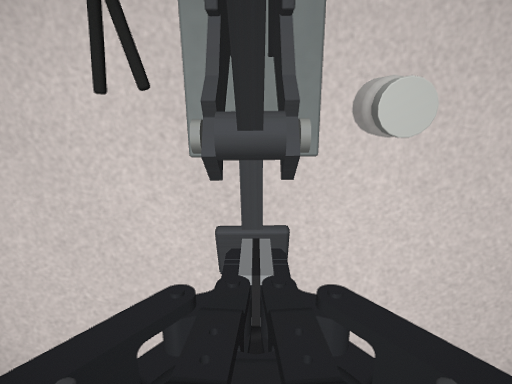

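Emit:
drive_tool([
  [1,-0.1,0,0,0],
  [1,-0.3,0,0,0],
  [1,-0.5,0,0,0],
  [1,-0.75,0,0,0],
  [1,-0.8,0,0,0],
  [1,-0.8,0,0,0],
])

```text
clock: 5.3
ee_pos: [546.3, -160.8, 362.1]
tcp_rot: [95.9, 89.7, -3.8]
ft_force: [0.7, -0.3, 0.1]
finger_gap: 0.0
```

```bash
python3 - <<'E'
from h import *
to([597,160,360],[-.986,.168,0])
a=snap('scene','s4.png')[130:280,130:330]
cv2.imwrite('pics/c4.png',cv2.resize(a,None,fx=3.5,fy=3.5,interpolation=3)[:,:,::-1])
E
```

```text
t 5.3 pos [ 546.3 -160.8  362.1] F [ 0.7 -0.3  0.1] gap 0.0
norm shift [ 0.011 -0.022 -1.624]
R [[0.005, 0.986, -0.17], [-0.0, -0.17, -0.986], [-1.0, 0.005, -0.001]]
yaw deg -0.09358762600521686 norm -0.0032668244258322043
```

View pics/c4.png

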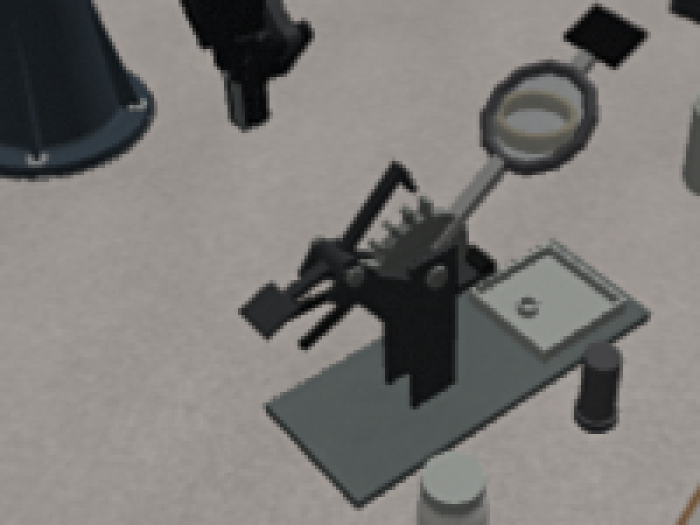

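Emit:
drive_tool([
  [1,0,-0.01,-0.9,0],
  [1,0,-0.01,-0.9,0],
  [1,0,-0.01,-0.9,0],
  [1,0,-0.01,-0.9,0],
  [1,0,-0.01,-0.9,0],
])

```text
clock: 5.85
ee_pos: [572.4, 21.0, 356.9]
tcp_rot: [-112.4, 89.6, 148.1]
ft_force: [-0.7, -0.2, 0.3]
finger_gap: 0.1
```

Emit:
drive_tool([
  [1,0,-0.01,-0.74,0],
  [1,0,-0.01,-0.74,0],
  [1,0,-0.01,-0.74,0],
  [1,0,-0.01,-0.74,0],
  [1,0,-0.01,-0.74,0],
])

```text
clock: 6.35
ee_pos: [595.9, 162.8, 357.6]
tcp_rot: [-69.6, 89.7, -169.3]
ft_force: [-0.1, -1.7, -0.1]
finger_gap: 0.0
```

```bash
python3 - <<'E'
from h import *
to([597,160,310],[-.986,.168,0])
w=snap('wrist','w5.png');snap('scene','s5.png')
p=robot.sense()['ee_pos']-[0,0,17]
print([(d['pixel'],d['p']) for d in robot.mark_of('wrist','boom_paddle')],proj('wrist',[[596,154.6,280],p]))
print([(d['pixel'],d['p']) for d in robot.mark_of('scene','boom_paddle')])
E
```

```text
t 6.35 pos [595.9 162.8 357.6] F [-0.1 -1.7 -0.1] gap 0.0
norm shift [0.238 0.009 0.012]
R [[-0.005, 0.986, -0.168], [-0.001, -0.168, -0.986], [-1.0, -0.005, 0.002]]
yaw deg -0.025758650341799694 norm -0.0008991465186687348
[([259.8, 230.8], 0.94), ([330.1, 214.5], 0.34)] [[256.94546525 221.77832502]
 [255.59542917 254.85166078]]
[([302.8, 137.1], 0.97), ([251.5, 242.6], 0.56)]
```

View pics/w5.png

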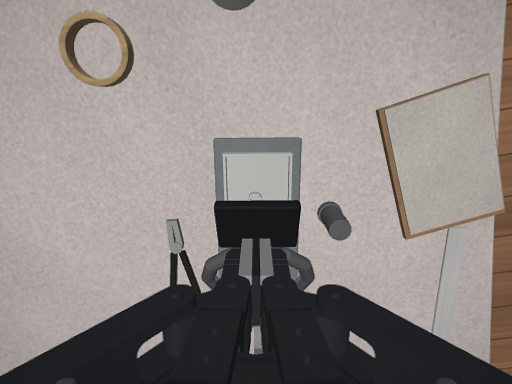

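View pics/s5.png

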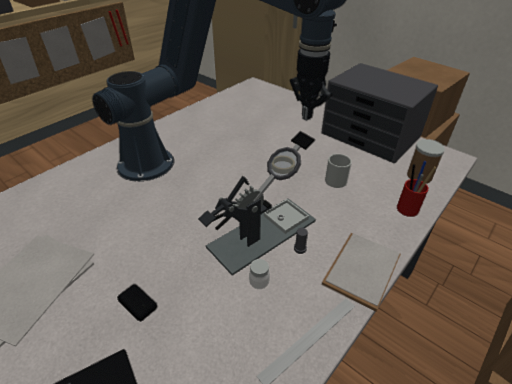

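```bash
python3 - <<'E'
from h import *
c=robot.calibration('wrist')
W=np.array(c['world_to_cam']);print('cam',-W[:3,:3].T@W[:3,3],'look',-W[2,:3])
th=np.radians(80.33);d=np.array([np.cos(th),np.sin(th),0]);n=np.array([-np.sin(th),np.cos(th),0]);z=np.array([0,0,1.])
t=np.radians(24);u=np.cos(t)*d+np.sin(t)*z; v=-np.sin(t)*d+np.cos(t)*z
P=np.array([596,154.6,280])
for zz in (0,-8):
  print(proj('wrist',[P+20*a*u+28*b*n+zz*v for a in(1,-1) for b in(1,-1)]).round(1).tolist())
im=cv2.imread('pics/w5.png')[180:300,190:330]; cv2.imwrite('pics/w5c.png',cv2.resize(im,None,fx=5,fy=5,interpolation=3))
E
```

```text
cam [609.06598417 232.60814734 484.86984917] look [-0.04983227 -0.28150968 -0.95826356]
[[213.2, 199.7], [300.0, 199.4], [218.1, 241.2], [295.2, 240.9]]
[[214.4, 191.8], [298.7, 191.5], [219.1, 233.0], [294.2, 232.8]]
```

View pics/w5c.png

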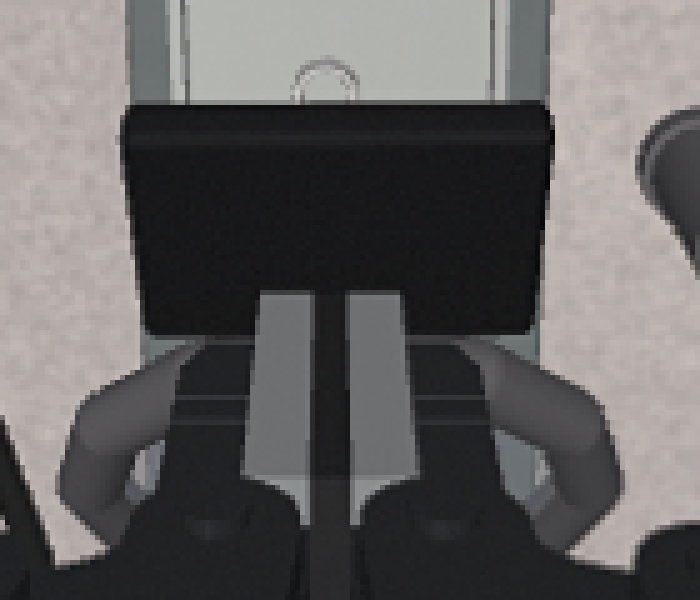

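```bash
python3 - <<'E'
from h import *
to([597.7,156,310],[-.986,.168,0])
# path
e=np.radians(np.linspace(36,-17,300)); phi=e-np.radians(11)
s=227*np.cos(e); z=150+227*np.sin(e); tz=z+4*np.tan(phi)+11*np.abs(np.tan(phi))+17
s0=227*np.cos(np.radians(35))
for Z in range(310,95,-10): print(Z, round(float(np.interp(-Z,-tz,s-s0)),1),end=' | ')
E
```

```text
t 6.55 pos [596.7 160.7 359.6] F [-0.3  0.5 -0.1] gap -0.2
norm shift [0.248 0.01  0.022]
R [[-0.002, 0.985, -0.173], [-0.0, -0.173, -0.985], [-1.0, -0.001, 0.001]]
yaw deg -0.26417950423535785 norm -0.0092216043303866
310 -2.3 | 300 2.4 | 290 8.3 | 280 13.6 | 270 18.3 | 260 22.6 | 250 26.3 | 240 29.6 | 230 32.5 | 220 34.9 | 210 36.9 | 200 38.7 | 190 39.9 | 180 40.7 | 170 41.0 | 160 40.9 | 150 40.3 | 140 39.1 | 130 37.6 | 120 35.5 | 110 32.8 | 100 31.1 |
```

Emit:
drive_tool([
  [1,0.12,0.01,0.022,0],
  [1,0.24,0.01,0.022,0],
  [1,0.24,0.01,0.022,0],
])

```text
clock: 6.85
ee_pos: [595.9, 155.9, 308.9]
tcp_rot: [-75.2, 89.5, -175.2]
ft_force: [-0.2, 0.4, 0.4]
finger_gap: -0.1
```

Emit:
drive_tool([
  [1,0.02,0,0,0],
  [1,0.04,0,0,0],
  [1,0.05,0,0,0],
  [1,0.05,0,0,0],
])

```text
clock: 7.25
ee_pos: [599.0, 158.0, 303.7]
tcp_rot: [106.9, 89.8, 7.1]
ft_force: [0.6, 0.1, 2.5]
finger_gap: -0.2
```

```bash
python3 - <<'E'
from h import *
to([597.7,156,310])
im=snap('wrist','w6.png')
im=im[180:300,190:330]; cv2.imwrite('pics/w6c.png',cv2.resize(im,None,fx=5,fy=5,interpolation=3)[:,:,::-1])
to([597.7,156,310])
E
```

```text
t 7.25 pos [599.  158.  303.7] F [0.6 0.1 2.5] gap -0.2
norm shift [-0.032 -0.005  0.011]
R [[0.003, 0.985, -0.17], [0.0, -0.17, -0.985], [-1.0, 0.003, -0.001]]
t 7.3 pos [599.  157.9 303.6] F [0.9 0.5 3.5] gap 0.0
norm shift [-0.032 -0.005  0.011]
R [[0.003, 0.985, -0.17], [0.0, -0.17, -0.985], [-1.0, 0.003, -0.001]]
```

View pics/w6c.png

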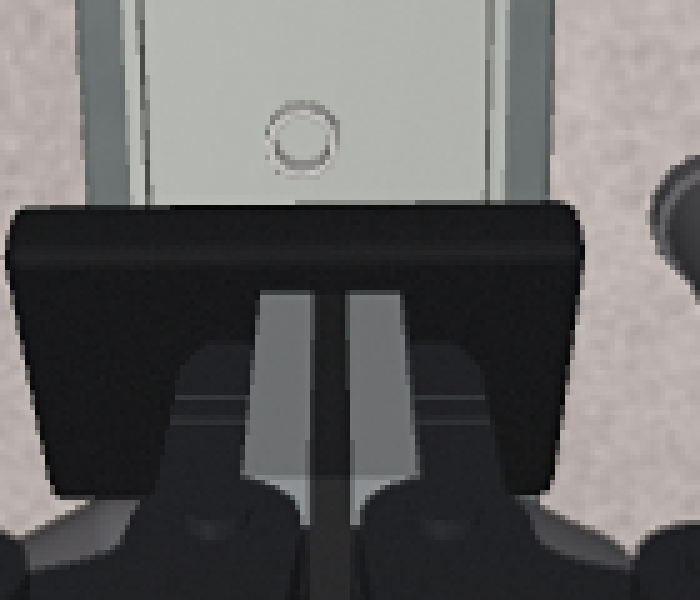

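Emit:
drive_tool([
  [1,0.03,0,-0.015,0],
  [1,0.06,0,-0.03,0],
  [1,0.09,0,-0.048,0],
  [1,0.12,0,-0.065,0],
  [1,0.15,0,-0.08,0],
])

```text
clock: 7.8
ee_pos: [600.9, 174.0, 271.6]
tcp_rot: [88.5, 90.0, -11.3]
ft_force: [0.9, 1.0, 2.9]
finger_gap: -0.1
```

```bash
python3 - <<'E'
from h import *
to([597.7,156,310])
im=snap('wrist','w7.png')
im=im[180:300,190:330]; cv2.imwrite('pics/w7c.png',cv2.resize(im,None,fx=5,fy=5,interpolation=3)[:,:,::-1])
a=snap('scene','s7.png')[110:260,180:340]
cv2.imwrite('pics/c7.png',cv2.resize(a,None,fx=3.5,fy=3.5,interpolation=3)[:,:,::-1])
E
```

```text
t 7.8 pos [600.9 174.  271.6] F [0.9 1.  2.9] gap -0.1
norm shift [-0.192 -0.001  0.091]
R [[0.0, 0.985, -0.17], [-0.0, -0.17, -0.985], [-1.0, 0.0, 0.0]]
```

View pics/w7c.png

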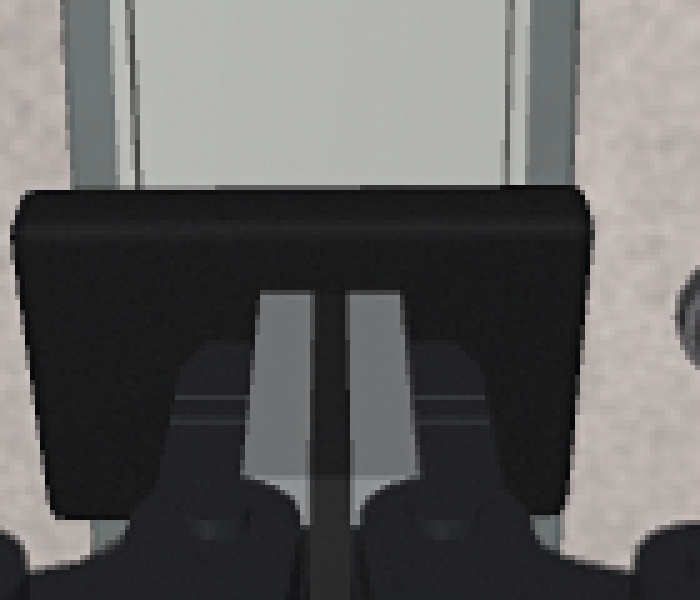

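View pics/c7.png

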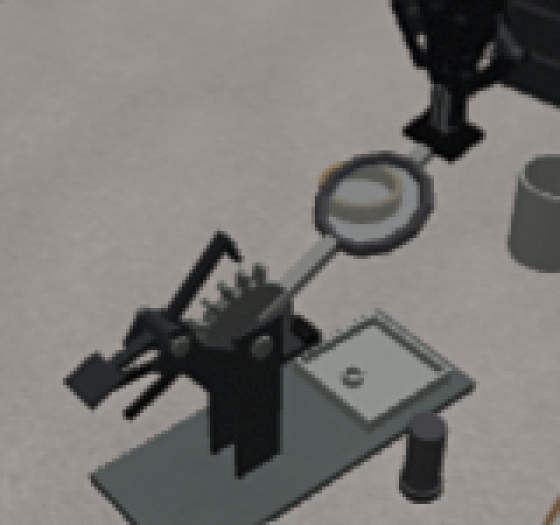

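Emit:
drive_tool([
  [1,0.04,0,-0.022,0],
  [1,0.08,0,-0.043,0],
  [1,0.12,0,-0.06,0],
  [1,0.16,0,-0.075,0],
  [1,0.2,0,-0.087,0],
  [1,0.24,0,-0.097,0],
  [1,0.28,0,-0.106,0],
  [1,0.32,0,-0.114,0],
])

```text
clock: 8.7
ee_pos: [604.4, 196.3, 207.6]
tcp_rot: [-102.4, 90.0, 157.8]
ft_force: [-1.5, -1.3, 2.3]
finger_gap: -0.3
```

```bash
python3 - <<'E'
from h import *
to([597.7,156,310])
im=snap('wrist','w8.png')
im=im[180:300,190:330]; cv2.imwrite('pics/w8c.png',cv2.resize(im,None,fx=5,fy=5,interpolation=3)[:,:,::-1])
E
```

```text
t 8.7 pos [604.4 196.3 207.6] F [-1.5 -1.3  2.3] gap -0.3
norm shift [-0.512  0.001  0.204]
R [[-0.001, 0.985, -0.17], [0.0, -0.17, -0.985], [-1.0, -0.001, -0.0]]
```

View pics/w8c.png

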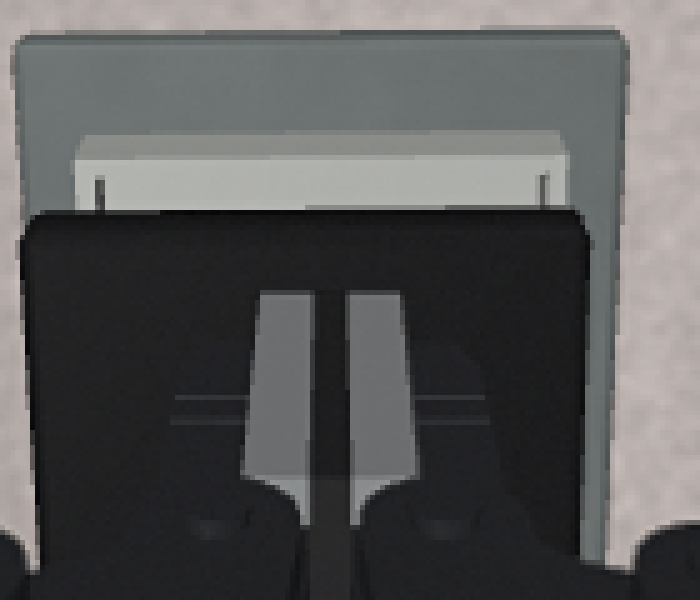

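Emit:
drive_tool([
  [1,0.04,0,-0.007,0],
  [1,0.08,0,-0.012,0],
  [1,0.12,0,-0.015,0],
  [1,0.16,0,-0.018,0],
  [1,0.2,0,-0.018,0],
  [1,0.24,0,-0.018,0],
  [1,0.28,0,-0.015,0],
  [1,0.32,0,-0.011,0],
])

```text
clock: 9.55
ee_pos: [605.3, 198.6, 143.7]
tcp_rot: [143.0, 89.9, 43.2]
ft_force: [-0.1, 3.3, 1.9]
finger_gap: 0.0
```

```bash
python3 - <<'E'
from h import *
to([597.7,156,310])
im=snap('wrist','w9.png')
im=im[180:300,190:330]; cv2.imwrite('pics/w9c.png',cv2.resize(im,None,fx=5,fy=5,interpolation=3)[:,:,::-1])
a=snap('scene','s9.png')[110:260,180:340]
cv2.imwrite('pics/c9.png',cv2.resize(a,None,fx=3.5,fy=3.5,interpolation=3)[:,:,::-1])
E
```

```text
t 9.55 pos [605.3 198.6 143.7] F [-0.1  3.3  1.9] gap 0.0
norm shift [-0.832 -0.001  0.216]
R [[0.001, 0.985, -0.17], [0.001, -0.17, -0.985], [-1.0, 0.001, -0.001]]
```

View pics/w9c.png

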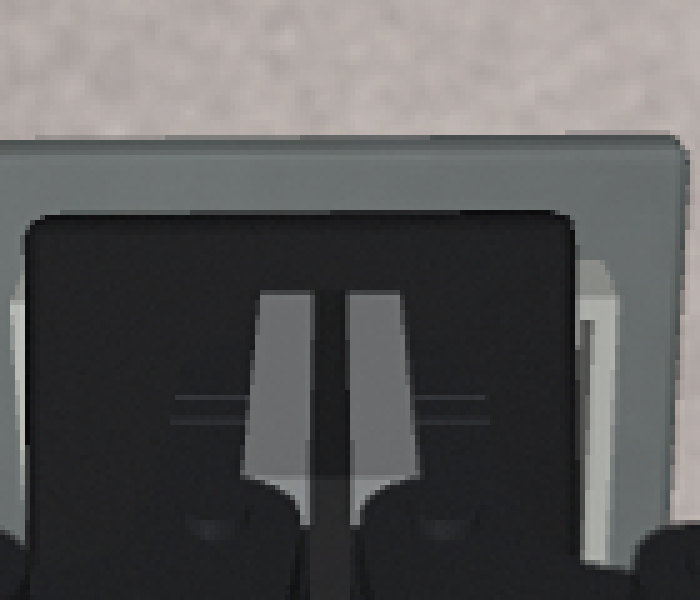

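View pics/c9.png

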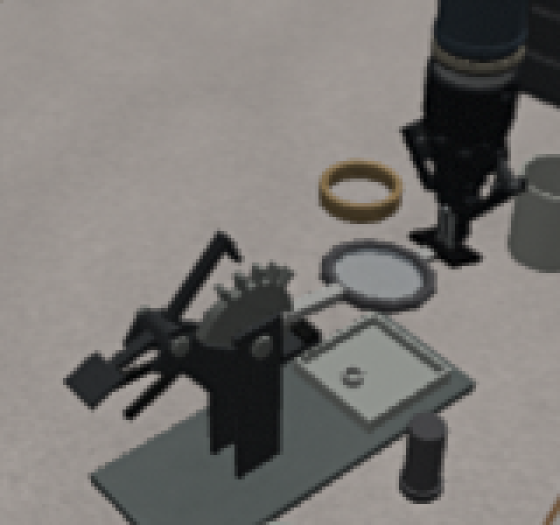

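Emit:
drive_tool([
  [1,0.04,0,0.005,0],
  [1,0.08,0,0.012,0],
  [1,0.12,0,0.02,0],
  [1,0.15,0,0.026,0],
  [1,0.15,0,0.026,0],
])

```text
clock: 10.15
ee_pos: [603.6, 192.5, 113.0]
tcp_rot: [-60.7, 89.9, -160.5]
ft_force: [-0.1, 1.2, -1.1]
finger_gap: 0.4
```

Emit:
drive_tool([
  [1,0.015,0,0.003,0],
  [1,0.03,0,0.006,0],
  [1,0.03,0,0.006,0],
])

```text
clock: 10.45
ee_pos: [603.9, 191.7, 108.1]
tcp_rot: [-29.9, 90.0, -129.7]
ft_force: [-0.4, -0.1, 0.2]
finger_gap: -0.0
```

```bash
python3 - <<'E'
from h import *
to([597.7,156,310])
im=snap('wrist','w10.png')
im=im[180:300,190:330]; cv2.imwrite('pics/w10c.png',cv2.resize(im,None,fx=5,fy=5,interpolation=3)[:,:,::-1])
a=snap('scene','s10.png')[130:230,200:340]
cv2.imwrite('pics/c10.png',cv2.resize(a,None,fx=5,fy=5,interpolation=3)[:,:,::-1])
E
```

```text
t 10.45 pos [603.9 191.7 108.1] F [-0.4 -0.1  0.2] gap -0.0
norm shift [-1.01  -0.     0.181]
R [[-0.0, 0.985, -0.17], [-0.0, -0.17, -0.985], [-1.0, -0.0, 0.0]]
```

View pics/w10c.png

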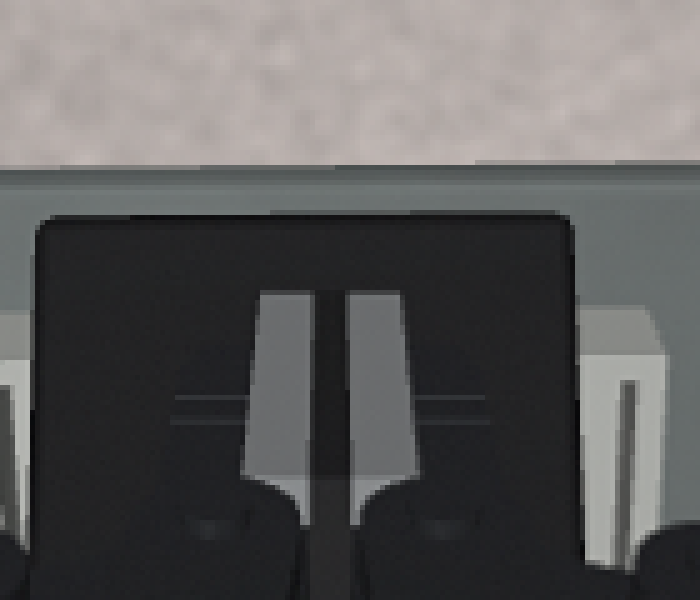

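View pics/c10.png

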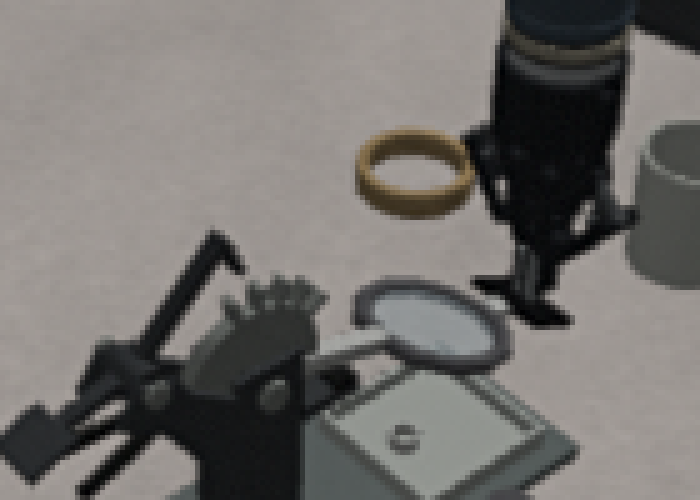

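Paddle still under the fingertips, about 4 mm in from its outer edge. I'll press on until the stop shows in the force.

Emit:
drive_tool([
  [1,0.01,0,0.003,0],
  [1,0.02,0,0.006,0],
  [1,0.03,0,0.009,0],
  [1,0.03,0,0.009,0],
])

```text
clock: 10.95
ee_pos: [603.9, 191.0, 104.7]
tcp_rot: [141.5, 89.9, 41.7]
ft_force: [-3.1, 1.5, 12.6]
finger_gap: -0.0
```

Emit:
drive_tool([
  [1,0.01,0,0,0],
  [1,0.02,0,0,0],
  [1,0.02,0,0,0],
  [1,0.02,0,0,0],
])

```text
clock: 11.35
ee_pos: [604.1, 190.9, 104.1]
tcp_rot: [117.5, 89.8, 17.7]
ft_force: [-8.2, 1.1, 30.2]
finger_gap: -0.2
```

Emit:
drive_tool([
  [1,-0.02,0,0,0],
  [1,-0.1,0,0,0],
  [1,-0.3,0,-0.05,0],
  [1,-0.5,0,-0.1,0],
  [1,-0.75,0,-0.2,0],
  [1,-0.9,0,-0.3,0],
  [1,-0.9,0,-0.3,0],
  [1,-0.9,0,-0.3,0],
])

```text
clock: 12.15
ee_pos: [613.8, 249.7, 278.9]
tcp_rot: [99.2, 89.9, -0.5]
ft_force: [0.0, -0.0, -0.2]
finger_gap: 0.2
```

```bash
python3 - <<'E'
from h import *
to([597.7,156,310])
snap('top','t11.png')
a=snap('scene','s11.png')
cs={n:robot.calibration(n) for n in('scene','top')}
uv={}
for n in cs:
  for t in ('boom_paddle','lens','pawl_tab','leg_band','weigh_tube','band_jar','pliers'):
    m=robot.mark_of(n,t); print(n,t,[(np.round(d['pixel']).tolist(),round(d['p'],2)) for d in m[:2]])
    if m: uv.setdefault(t,{})[n]=m[0]['pixel']
for t in uv:
  if len(uv[t])==2: print(t,tri(uv[t]))
cv2.imwrite('pics/c11.png',cv2.resize(a[130:270,180:340],None,fx=4.2,fy=4.2,interpolation=3)[:,:,::-1])
E
```

```text
t 12.15 pos [613.8 249.7 278.9] F [ 0.  -0.  -0.2] gap 0.2
norm shift [-0.156  0.     0.475]
R [[0.001, 0.986, -0.169], [-0.0, -0.169, -0.986], [-1.0, 0.001, -0.0]]
scene boom_paddle [([306.0, 187.0], 0.83), ([234.0, 210.0], 0.65)]
scene lens [([285.0, 194.0], 0.61)]
scene pawl_tab [([208.0, 217.0], 0.88), ([299.0, 248.0], 0.69)]
scene leg_band [([281.0, 219.0], 0.58)]
scene weigh_tube [([302.0, 248.0], 0.57), ([249.0, 242.0], 0.47)]
scene band_jar [([257.0, 281.0], 0.93), ([286.0, 167.0], 0.72)]
scene pliers []
top boom_paddle [([176.0, 181.0], 0.67), ([226.0, 237.0], 0.21)]
top lens [([300.0, 200.0], 0.36)]
top pawl_tab [([301.0, 198.0], 0.71)]
top leg_band []
top weigh_tube [([222.0, 152.0], 0.75)]
top band_jar [([277.0, 160.0], 0.55)]
top pliers [([228.0, 238.0], 0.66), ([278.0, 186.0], 0.2)]
boom_paddle (array([602.4489239 , 182.65406145,  98.33975436]), np.float64(1.687386049633119))
lens (array([599.63715653, -78.67413348, 219.24615757]), np.float64(38.596953885074186))
pawl_tab (array([ 542.53472139, -161.22335224,  182.98716738]), np.float64(1.5825437490055094))
weigh_tube (array([700.39984844,  51.45964398,   8.53659163]), np.float64(1.7122743754135854))
band_jar (array([ 677.41192621, -118.02079873,    2.25962773]), np.float64(1.637939994919293))
```

View pics/c11.png

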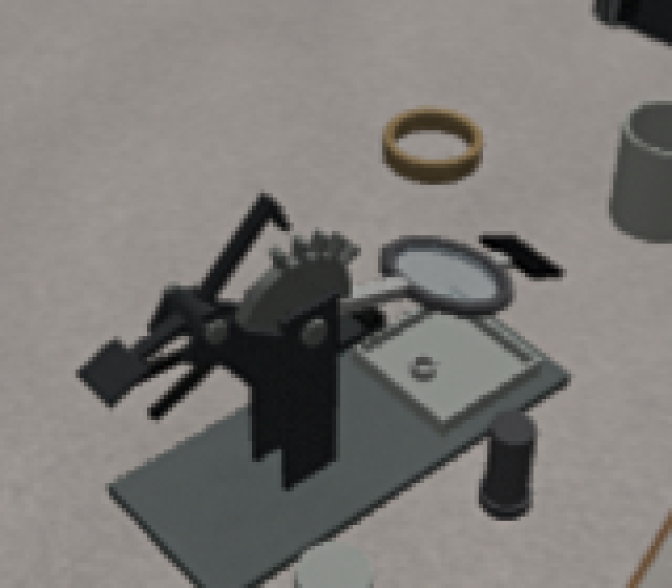

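View pics/t11.png

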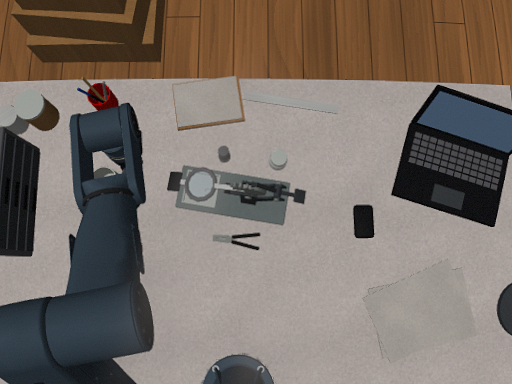

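```bash
python3 - <<'E'
from h import *
th=np.radians(80.33);d=np.array([np.cos(th),np.sin(th),0])
for b in (.8,.86,.93):
  e=np.radians(37.1)-b; P=np.array([564.8,-28.2,150])+227*(np.cos(e)*d+[0,0,np.sin(e)]); print(b,P,proj('scene',P),proj('top',P))
E
```

```text
0.8 [602.48750465 192.97822497 115.52037137] [[307.19801207 181.40257179]] [[170.39751676 178.43617847]]
0.86 [602.07239665 190.5420634  102.12852469] [[306.20785975 185.10305586]] [[171.98486365 179.46823764]]
0.93 [601.41869725 186.70567052  86.72580471] [[304.84592606 189.43331426]] [[174.13133149 180.69340134]]
```

```bash
python3 -c "
from plant import robot
print(robot.sign_off())"
```

```text
the job is handed in; nothing more can be done
None
```

The magnifier arm is down on its stop over the tray, the pawl is still free, and the job is handed in after about 13 s. The gripper had backed well clear first and was touching nothing.

- **Pawl:** I pressed the tab down with the closed fingertips until it met its end stop at about 25 N. After release the pictures showed the nose still clear of the teeth. At the end the tab measured about 24 mm below its starting height, against a nominal 22 mm.
- **Arm:** I pushed it down by the paddle along its arc. The force stayed around 2–4 N until it met the stop, which I confirmed at about 30 N. The fingertips stayed on the outer half of the paddle, away from the glass.
- **Final position:** By eye, the paddle sits at scene pixel (304, 191) and top pixel (175, 181). The model for a fully lowered arm predicts (305, 189) and (174, 181).
- **Other things:** The tube, jar, pliers, tape roll and ring looked undisturbed in the last pictures. The robot hid most of the mug in the last top view. I checked these by eye rather than measuring each one.

**Checks that disagreed:**
- The network's own marks put the paddle about 10 mm higher, at 98 mm instead of 87 mm. I went by the picture and the firm force at the stop.
- In the last top view the network also placed the lens on the pawl tab, which is plainly wrong, so I ignored it. It found neither the ring there nor the pliers in the scene view.

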